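Turn the parts drum's lid home over its bolt compartment

ROBOT

A 6-joint arm with a two-finger parallel gripper is mounted at the origin on a cart in front of the work surface, level with it; the furniture and walls round the work are solid. World frame = base frame: x ahead of the robot, y to its left, z up, the work surface at z = 0. Lengths are in m, angles in degrees, forces in N, time in s.
With the tool pointing down it reaches from about 0.25 to 0.725 m from the base axis. Payload 9.7 kg.
Tool frame: the origin (TCP) lies midway between the tips of the shut fingers; the grasp point (between the pads) lies 19 mm behind it; z points along the fingers, y is the direction in which the jaws open and shut (so a half turn about z gives the same grasp; the last joint's range is limited). The gripper opens to 85 mm and grips with 20 to 120 N. Pads are 22 mm wide; open, the fingers measure 114 mm over their backs; the gripper's body (76 mm by 85 mm) begins 54 mm behind the grasp point. The pads swing forward as they close: fully open they stand 13 mm farther back than shut.
Start: joints at [-64.229, 4.979, 10.078, 95.1, 0, 90], TCP at [0.239, -0.495, 0.231] pointing down, gripper open.
Joint ranges: [-179.16, 179.16], [-48.56, 103.87], [-65.8, 70.77], [-126.05, 130.52], [-82.76, 87.17], [-180, 180]. Speed limits (degrees/s): [127.2, 127.2, 147.25, 180, 180, 180].

INTERFACE

Orientations are given as a 3x3 rotation matrix whose columns are the frame's x, y, z axes.
In Python, from station import manip, imaging, nets gives the robot as it stands.
- The arm moves only by the tool move_arm, never from a script. Its argument "rows" is a list of rows, each a list of 5 numbers: the shift along the tool's x, y, z in m, then the turn about the tool's z in degrees, then the opening, from -1 (shut) to 1 (fully open), so that 0 is half open. A call has 1 to 8 rows; each row is the pose to reach, as a shift and turn from the pose measured when the call began, along the tool's axes at that moment; what a row does not reach only later rows make up. A row lasts 1/12 s, in which the tool goes at most 41.7 mm and 7.16 degrees, less where a joint would pass 70% of its speed; a pose out of reach is approached as far as the arm can. A call with a gripper value outside its range is refused whole. The fingers move at their own pace and stop on an object; the grip force is fixed at half the most. Time passes only in rows, so rows that repeat a pose let the fingers close. It gives the time, the measured TCP pose, the force and the opening at its end, in the units of the state.
- manip.observe(): the state, without advancing time (a new reading comes with each control period).
- imaging.read_camera(name): name is "scene" or "top" or "wrist"; returns the picture (480x640x3 uint8, red, green, blue); there is no depth.
- imaging.calibration(name): a dict with "fov_y" (degrees; the focal length in pixels is half the picture's height over the tangent of half this angle, whatever the lens; pixels are square), "cx", "cy" (the principal point, pixels), "D" ([k1, k2, p1, p2, k3] as OpenCV has them; the pictures are not rectified), "xyz" and "rotation" of the camera in the world; the wrist camera has in their place "mount" (4x4, takes a point from camera to tool coordinates, whose origin is the TCP and whose axes are the flange's). Camera axes: x right, y down, z forward; pixel columns grow to the right and rows downward; lengths in m; the calibration is good to about 2 mm. A picture is of the moment at which its call begins: read the wrist's pose just before it. calibration takes no time and is no camera call.
- manip.finish_job(): hands the job in, once; it reports no verdict.
Trained networks look in the newest picture that a camera, given by its name, has taken for a name from the list of things; names that differ only in an ending like _2 or _b are one class to them, and where a whole thing is asked for, a point or a joint stands for the part that bears it (a point fixed in the world has none). Each returns a list of dicts, best first, with "p" (0 to 1); they miss things now and then, are a little off and sometimes report something else, mostly with a low value. They report only what shows in the picture. A call takes as long as a camera call.
- nets.look_for(thing, camera): "rect" ([left, top, width, height] in pixels, round what is visible of it).
- nets.mark_of(thing, camera): "centre" ([column, row] in pixels: a listed point, or the origin of a listed thing).
The state is a dict: "time_s": time; "joint_pos": joint angles; "qd": joint speeds; "joint_efforts": joint torques, N m; "position": TCP position; "eef_rot": TCP orientation; "force": force on the tool from outside, world axes, zero at the start; "moment": the same for the moment, N m; "width": finger opening in m.
Only numpy, scipy, OpenCV 4.12 (cv2) and the standard library are available. Lean on these libraries where they do the work, as an engineer would, in place of code of your own. Each camera call takes 0.05 s, during which the arm holds its last target. There are 200 camera calls.

TASK

Turn the lid of the round parts drum by its upright fin until it falls into its one deep notch and lies flush with the drum's rim, so that its opening stands over the bolt compartment. You cannot see where the notch is: feel for it, carry on past the two light clicks of the other compartments, do not force the lid once it is home, and leave the things standing round the drum where they are.

Things in the scene. Friction and masses are not known exactly. Their poses are not given: they have to be found in the camera images.
- parts_drum: Aluminium tub, 170 mm wide, 100 mm tall, on a 188 mm round foot bolted to the table. Origin: centre of its underside; z up. Place and yaw vary; its yaw does not tell where the notch is. A hidden insert, turned at random, has 3 compartments 120 degrees apart and a level track under the lid with a notch for each: one wide and deep (bolts), two shallow (light clicks).
- drum_lid: Grey lid, 155 mm wide, 8 mm thick, 0.5 kg, captive on the drum's spindle: cannot be lifted, turns endlessly either way, stays where left (1.5 to 3 N turns it at the fin). Origin: on the drum's axis at its underside, 101 mm above the drum's origin while it rides on the track; x points to the fin, z up. A steel nut rises 9 mm from its middle. A push over 60 N on it fails.
- fin_mid (a point): Middle of the smooth black upright fin on the lid: a radial blade 46 mm long (from 28 to 74 mm from the spindle's axis), 10 mm thick, standing 36 mm above the lid's top. This point is 51 mm from the axis and 18 mm above the lid's top; x points outward along the fin, y across its flat sides, z up.
- opening (a point): Middle of the lid's only opening, in the lid's top face opposite the fin, 41 mm from the axis: a sector 60 degrees wide, 24 to 55 mm from the axis. It stands over the bolts when the lid is home. Home is at least 35 degrees from the lid's start.
- lid_drop (a joint): How far the lid has sunk, m. 0: riding on the track. 0.0015: in a light click, 3 to 6 N at the fin pushes it on. 0.009: fully home in the deep notch, into which it falls by its own weight when turned there slowly; its top is then level with the drum's rim and it turns only about 5 degrees either way between solid stops.
- dose_cup: Small clear plastic cup, 51 mm wide, 35 mm tall, standing at the front left of the drum. Origin: centre of its underside. Leave it alone.
- aerosol: Spray can, 67 mm wide, 205 mm tall, standing to the right of the drum. Origin: centre of its underside. Leave it alone.
- wide_tape: Wide roll of tape lying flat, 148 mm across, 50 mm tall, behind the drum on the left. Origin: centre of its underside. Leave it alone.

How it is judged (in metres and radians):
On the way:
1. the lid has fallen into the deep notch (value of joint lid_drop above 0.0075 m), for 0.2 s.
At the end, for the whole second after the job is handed in: The lid lies at rest in the deep notch, sunk at least 7.5 mm (flush with the drum's rim within 1.5 mm), which it can do only with its opening over the bolt compartment (value of joint lid_drop above 0.0075 m and angular speed of drum_lid below 0.05 rad/s); the robot touches nothing.
It fails at once if the lid is forced: the fingers press on it with more than 60 N (contact force between the fingers and drum_lid above 60 N).
It fails at once if a bystander (cup, spray can or tape roll) is moved by more than 30 mm (distance of any of dose_cup, aerosol, wide_tape from where it was at the start of the episode above 0.03 m).
It also fails if it takes over 58 s, if anything falls off the work surface, if the arm or the gripper's body presses on something with over 40 N, if the wrist force passes 120 N, or if a joint passes its speed limit or range.

## Working session

There is one attempt and no reset: what is moved stays moved. The work goes in short steps, Python scripts to look and compute and a tool call to move; the robot and the scene stay as the last step left them, time stands still between calls to the robot, and variables do not carry over. Pictures are saved under pics/ and viewed, about 8 in all and at most 12, crops included, and the job is handed in when it is done.

Besides the shell and the picture viewer there is one more tool, called after "Emit:" as a command line: name --pt "numbers of a row" for each row, then --argument value for the rest. move_arm: Moves the arm, as the interface text tells. Its arguments: {"type":"object","properties":{"rows":{"type":"array"}},"required":["rows"]}

```bash
mkdir -p pics; cat > h.py <<'E'
import numpy as np, cv2
from station import manip, imaging, nets
def ray(cam,px):
    c=imaging.calibration(cam); f=240/np.tan(np.radians(c["fov_y"]/2))
    K=np.array([[f,0,c["cx"]],[0,f,c["cy"]],[0,0,1]])
    u=cv2.undistortPoints(np.array([[px]],float),K,np.array(c["D"],float))[0,0]
    d=np.array([u[0],u[1],1.])
    if "mount" in c:
        s=manip.observe(); M=np.array(c["mount"]); R=np.array(s["eef_rot"])
        return np.array(s["position"])+R@M[:3,3], R@M[:3,:3]@d
    return np.array(c["xyz"]), np.array(c["rotation"])@d
def at(cam,px,z):
    o,d=ray(cam,px); return o+d*(z-o[2])/d[2]
E
python3 - <<'E'
from h import *
s=manip.observe(); print(s)
H={"parts_drum":0,"drum_lid":.101,"fin_mid":.127,"opening":.109,"dose_cup":0,"aerosol":0,"wide_tape":0}
ims=[]
for cam in ("scene","top"):
    im=imaging.read_camera(cam)[:,:,::-1].copy(); cv2.imwrite(f"pics/{cam}0.png",im)
    for n,z in H.items():
        for r in nets.mark_of(n,cam)[:2]:
            print(cam,n,round(r["p"],2),np.round(r["centre"]),np.round(at(cam,r["centre"],z),3))
E
```

```text
{'time_s': 0.0, 'joint_pos': array([-6.42296333e+01,  5.01247379e+00,  1.00345722e+01,  9.51007267e+01,
        1.23417675e-03,  9.00002857e+01]), 'qd': array([ 0.03445064, -0.01111905, -0.0419524 ,  0.01371778, -0.05401357,
       -0.02476449]), 'joint_efforts': array([ 2.71482182e-03, -5.20384204e+01,  4.64804971e+01,  1.64380803e-02,
        2.21032997e-04,  3.57215612e-06]), 'position': array([ 0.239024  , -0.49508408,  0.23057096]), 'eef_rot': array([[ 9.00545932e-01,  4.34760498e-01, -5.77239962e-04],
       [ 4.34760881e-01, -9.00545072e-01,  1.24520096e-03],
       [ 2.15335857e-05, -1.37232201e-03, -9.99999058e-01]]), 'force': array([-0.34719258,  0.16369837,  0.03487088]), 'moment': array([ 0.00515823, -0.03925058,  0.05845677]), 'width': 0.08515316604230445}
scene parts_drum 0.6 [310. 265.] [0.585 0.049 0.   ]
scene opening 0.96 [320. 221.] [ 0.596 -0.011  0.109]
scene dose_cup 0.83 [325. 360.] [0.379 0.252 0.   ]
scene aerosol 0.93 [344. 194.] [ 0.682 -0.244  0.   ]
scene wide_tape 0.98 [206. 299.] [0.718 0.297 0.   ]
top parts_drum 0.86 [304. 245.] [0.583 0.053 0.   ]
top drum_lid 0.74 [304. 236.] [0.581 0.05  0.101]
top fin_mid 0.76 [274. 233.] [0.581 0.11  0.127]
top opening 0.57 [327. 234.] [0.583 0.003 0.109]
top dose_cup 0.6 [210. 335.] [0.381 0.259 0.   ]
top wide_tape 0.63 [194. 197.] [0.696 0.309 0.   ]
```

View pics/top0.png

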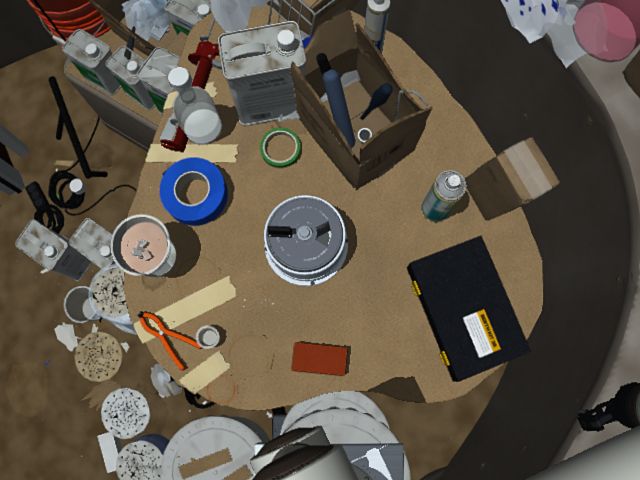

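View pics/scene0.png

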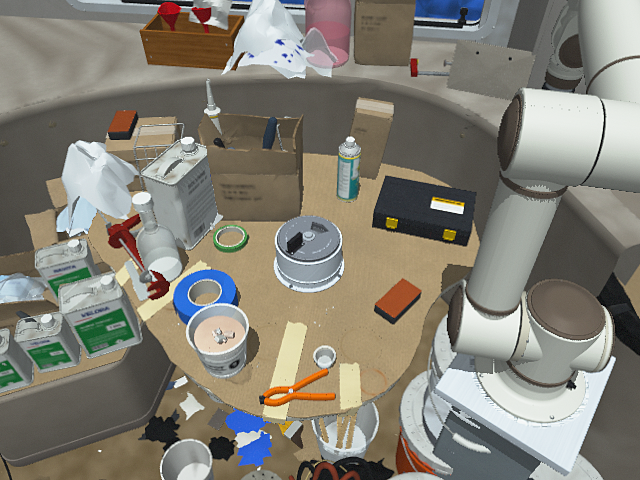

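The top picture shows the drum near (306,235), with the fin pointing left (+y) at (280,232) and the opening at (325,232). The networks agree, putting the drum axis at about (0.583, 0.051). The scene picture agrees too.

Plan: push with the shut fingers, tips about 6 mm below the fin's top. When the lid drops 9 mm, the fin then falls clear of the fingers and can't be forced.

Emit:
move_arm --pt "0.3 -0.185 0 0 -1" --pt "0.3 -0.185 0 0 -1" --pt "0.3 -0.185 0 0 -1" --pt "0.3 -0.185 0 0 -1" --pt "0.3 -0.185 0 0 -1" --pt "0.3 -0.185 0 0 -1" --pt "0.3 -0.185 0 0 -1" --pt "0.3 -0.185 0 0 -1"

```text
time_s: 1.47
position: [0.4192, -0.2125, 0.2316]
eef_rot: [[0.901, 0.435, 0.001], [0.435, -0.901, -0.0], [0.001, 0.001, -1.0]]
force: [0.2, -1.7, 0.6]
width: 0.0002
```

Emit:
move_arm --pt "0.318 -0.196 -0.03 3 -1" --pt "0.318 -0.196 -0.03 6 -1" --pt "0.318 -0.196 -0.03 9 -1" --pt "0.318 -0.196 -0.03 9 -1" --pt "0.318 -0.196 -0.03 9 -1" --pt "0.318 -0.196 -0.03 9 -1" --pt "0.318 -0.196 -0.03 9 -1" --pt "0.318 -0.196 -0.03 9 -1"

```text
time_s: 2.13
position: [0.5979, 0.0679, 0.2584]
eef_rot: [[0.957, 0.289, 0.001], [0.289, -0.957, -0.0], [0.001, 0.001, -1.0]]
force: [1.2, -0.9, 1.2]
width: 0.0002
```

```bash
python3 - <<'E'
from h import *
s=manip.observe(); print(np.round(s["joint_pos"],1),s["position"],np.round(s["eef_rot"],3),s["force"])
im=imaging.read_camera("wrist")[:,:,::-1].copy(); cv2.imwrite("pics/w1.png",im)
H={"parts_drum":0,"drum_lid":.101,"fin_mid":.127,"opening":.109}
for cam in ("wrist","scene"):
    if cam=="scene": imaging.read_camera(cam)
    for n,z in H.items():
        for r in nets.mark_of(n,cam)[:1]:
            print(cam,n,round(r["p"],2),np.round(r["centre"]),np.round(at(cam,r["centre"],z),4))
E
```

```text
[  6.5  13.   22.2  99.1  -0.  169.7] [0.59786945 0.06789318 0.25838304] [[ 0.957  0.289  0.001]
 [ 0.289 -0.957 -0.   ]
 [ 0.001  0.001 -1.   ]] [ 1.1638863  -0.90026546  1.17555482]
wrist parts_drum 0.88 [337. 215.] [0.5854 0.0535 0.    ]
wrist drum_lid 0.59 [338. 239.] [0.5854 0.0539 0.101 ]
wrist fin_mid 0.71 [277. 228.] [0.5869 0.1038 0.127 ]
wrist opening 0.64 [383. 258.] [0.5817 0.0102 0.109 ]
scene parts_drum 0.79 [309. 266.] [0.585  0.0525 0.    ]
scene drum_lid 0.94 [311. 237.] [0.5835 0.0435 0.101 ]
scene fin_mid 0.79 [290. 240.] [0.6026 0.1021 0.127 ]
scene opening 0.76 [319. 221.] [ 0.5995 -0.0086  0.109 ]
```

View pics/w1.png

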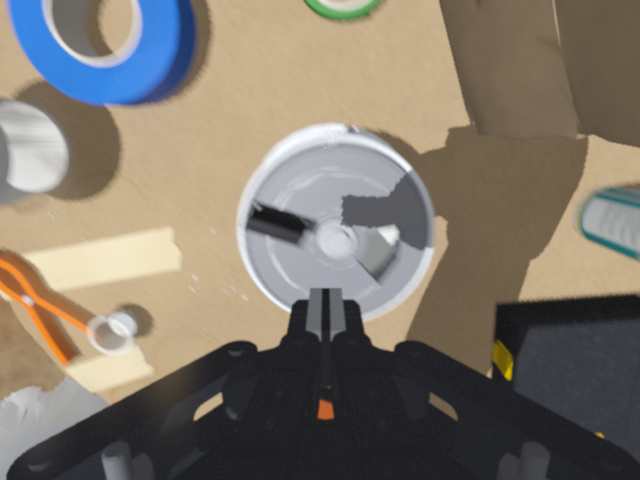

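Blurred picture because the arm was still moving. The fin shows at (277,226), the nut at (338,240), and the opening at (375,255). The axis comes out at about (0.585, 0.0525) and the fin at about 87°. Joint 6 falls as I turn CCW, so nearly a full turn is available. I'll come down on the far side of the fin.

Emit:
move_arm --pt "0.027 -0.027 0 0 -1" --pt "0.027 -0.027 0 0 -1" --pt "0.027 -0.027 0 0 -1" --pt "0.027 -0.027 0.04 0 -1" --pt "0.027 -0.027 0.08 0 -1" --pt "0.027 -0.027 0.08 0 -1" --pt "0.027 -0.027 0.08 0 -1" --pt "0.027 -0.027 0.08 0 -1"

```text
time_s: 3.3
position: [0.6156, 0.0979, 0.1819]
eef_rot: [[0.958, 0.286, 0.005], [0.286, -0.958, 0.0], [0.005, 0.001, -1.0]]
force: [-0.3, 0.0, 1.2]
width: -0.0001
```

Emit:
move_arm --pt "0.001 -0.004 0.02 0 -1" --pt "0.001 -0.004 0.043 0 -1" --pt "0.001 -0.004 0.043 0 -1" --pt "0.001 -0.004 0.043 0 -1" --pt "0.001 -0.004 0.043 0 -1" --pt "0.001 -0.004 0.043 0 -1"

```text
time_s: 3.8
position: [0.6167, 0.102, 0.1417]
eef_rot: [[0.958, 0.286, 0.008], [0.286, -0.958, 0.001], [0.008, 0.002, -1.0]]
force: [-0.3, 0.5, -0.1]
width: -0.0002
```

```bash
python3 - <<'E'
from h import *
im=imaging.read_camera("wrist")[:,:,::-1].copy(); cv2.imwrite("pics/w2.png",im)
s=manip.observe(); print(np.round(s["joint_pos"],1),s["position"],np.round(s["eef_rot"],3),s["force"])
for th in range(2,17,2):
    a=np.radians(-th);R=np.array([[np.cos(a),-np.sin(a)],[np.sin(a),np.cos(a)]]);v=np.array([.016,-.051]);print(th,np.round(R@v-v,4))
E
```

```text
[  9.4  14.   10.3  85.9  -0.  172.8] [0.6165833  0.10203193 0.14120442] [[ 0.958  0.286  0.008]
 [ 0.286 -0.958  0.001]
 [ 0.007  0.002 -1.   ]] [-0.14668661  0.83497443  0.73364526]
2 [-0.0018 -0.0005]
4 [-0.0036 -0.001 ]
6 [-0.0054 -0.0014]
8 [-0.0073 -0.0017]
10 [-0.0091 -0.002 ]
12 [-0.011  -0.0022]
14 [-0.0128 -0.0024]
16 [-0.0147 -0.0024]
```

View pics/w2.png

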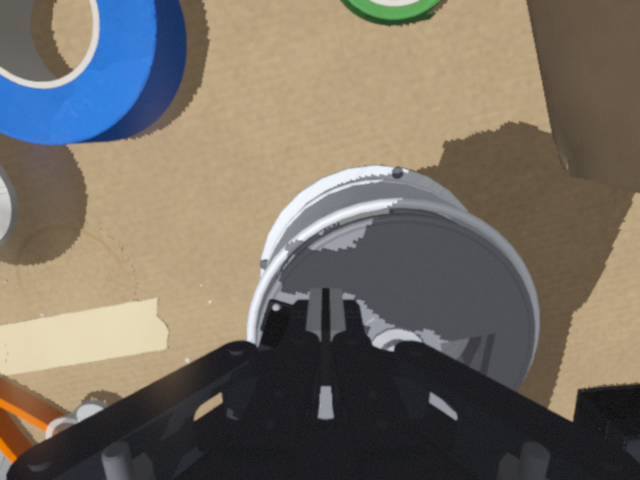

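The fingertip is beside the fin, which shows at its left at about (275,320). First sweep, CCW, at constant yaw with a small trim down.

Emit:
move_arm --pt "-0.003 -0.0015 0.003 0 -1" --pt "-0.006 -0.003 0.003 0 -1" --pt "-0.009 -0.0045 0.003 0 -1" --pt "-0.012 -0.006 0.003 0 -1" --pt "-0.015 -0.0075 0.003 0 -1" --pt "-0.018 -0.009 0.003 0 -1" --pt "-0.021 -0.011 0.003 0 -1" --pt "-0.024 -0.0124 0.003 0 -1"

```text
time_s: 4.52
position: [0.59, 0.1071, 0.1382]
eef_rot: [[0.958, 0.286, 0.008], [0.286, -0.958, 0.001], [0.008, 0.002, -1.0]]
force: [4.6, -0.5, -0.3]
width: 0.0001
```

```bash
cat > st.py <<'E'
from h import *
s=manip.observe(); p=np.array(s["position"]); R=np.array(s["eef_rot"])
yaw=np.degrees(np.arctan2(R[1,0],R[0,0])); c=np.array([.585,.0525]); r=R[:2,:2].T@(p[:2]-c)
print("z",p[2].round(4),"yaw",yaw.round(1),"rel tool",r.round(4),"F tool",(R.T@s["force"]).round(1),"q6",s["joint_pos"][5].round(0))
a0=np.degrees(np.arctan2(*(p[:2]-c)[::-1])); print("finger angle",a0.round(1), "radius",np.linalg.norm(r).round(4))
E
python3 st.py
```

```text
z 0.1382 yaw 16.6 rel tool [ 0.0204 -0.0509] F tool [4.2 1.7 0.3] q6 174.0
finger angle 84.8 radius 0.0548
```

Contact at 4 N, z 0.1382. Now 16° sweeps that follow the arc at 2° per row.

Emit:
move_arm --pt "-0.0018 -0.0007 0 -2 -1" --pt "-0.0036 -0.0013 0 -4 -1" --pt "-0.0055 -0.0018 0 -6 -1" --pt "-0.0073 -0.0023 0 -8 -1" --pt "-0.0091 -0.0027 0 -10 -1" --pt "-0.011 -0.0031 0 -12 -1" --pt "-0.0129 -0.0034 0 -14 -1" --pt "-0.0148 -0.0036 0 -16 -1"

```text
time_s: 5.18
position: [0.5747, 0.1066, 0.1381]
eef_rot: [[0.841, 0.541, 0.009], [0.541, -0.841, 0.001], [0.008, 0.004, -1.0]]
force: [4.3, 0.3, 0.1]
width: -0.0001
```

```bash
python3 st.py
```

```text
z 0.1381 yaw 32.7 rel tool [ 0.0206 -0.0511] F tool [ 3.7  2.1 -0.1] q6 158.0
finger angle 100.8 radius 0.0551
```

Emit:
move_arm --pt "-0.0018 -0.0007 0 -2 -1" --pt "-0.0036 -0.0013 0 -4 -1" --pt "-0.0055 -0.0018 0 -6 -1" --pt "-0.0073 -0.0023 0 -8 -1" --pt "-0.0091 -0.0027 0 -10 -1" --pt "-0.011 -0.0031 0 -12 -1" --pt "-0.0129 -0.0034 0 -14 -1" --pt "-0.0148 -0.0036 0 -16 -1"

```text
time_s: 5.85
position: [0.5601, 0.1021, 0.1381]
eef_rot: [[0.658, 0.753, 0.009], [0.753, -0.658, 0.002], [0.008, 0.006, -1.0]]
force: [4.0, 1.0, 0.3]
width: -0.0003
```

```bash
python3 st.py
```

```text
z 0.1381 yaw 48.9 rel tool [ 0.021  -0.0514] F tool [ 3.4  2.4 -0.3] q6 141.0
finger angle 116.6 radius 0.0555
```

Tracking well, with a steady drag of about 4 N. Continuing.

Emit:
move_arm --pt "-0.0018 -0.0006 0 -2 -1" --pt "-0.0036 -0.0011 0 -4 -1" --pt "-0.0055 -0.0016 0 -6 -1" --pt "-0.0073 -0.002 0 -8 -1" --pt "-0.0091 -0.0024 0 -10 -1" --pt "-0.011 -0.0027 0 -12 -1" --pt "-0.0129 -0.003 0 -14 -1" --pt "-0.0148 -0.0032 0 -16 -1"

```text
time_s: 6.52
position: [0.5475, 0.094, 0.1381]
eef_rot: [[0.422, 0.906, 0.009], [0.906, -0.423, 0.004], [0.007, 0.006, -1.0]]
force: [2.1, 3.5, 0.2]
width: -0.0004
```

Emit:
move_arm --pt "-0.0018 -0.0006 0 -2 -1" --pt "-0.0036 -0.0011 0 -4 -1" --pt "-0.0055 -0.0016 0 -6 -1" --pt "-0.0073 -0.002 0 -8 -1" --pt "-0.0091 -0.0024 0 -10 -1" --pt "-0.011 -0.0027 0 -12 -1" --pt "-0.0129 -0.003 0 -14 -1" --pt "-0.0148 -0.0032 0 -16 -1"

```text
time_s: 7.18
position: [0.5375, 0.0831, 0.138]
eef_rot: [[0.154, 0.988, 0.008], [0.988, -0.154, 0.006], [0.008, 0.007, -1.0]]
force: [-0.3, 4.9, 0.5]
width: -0.0
```

```bash
python3 st.py
```

```text
z 0.138 yaw 81.2 rel tool [ 0.0229 -0.0517] F tool [ 4.8 -1.  -0.4] q6 107.0
finger angle 147.2 radius 0.0565
```

Emit:
move_arm --pt "-0.0019 -0.0006 0 -2 -1" --pt "-0.0038 -0.0011 0 -4 -1" --pt "-0.0058 -0.0016 0 -6 -1" --pt "-0.0077 -0.002 0 -8 -1" --pt "-0.0096 -0.0024 0 -10 -1" --pt "-0.0115 -0.0027 0 -12 -1" --pt "-0.0135 -0.003 0 -14 -1" --pt "-0.0155 -0.0032 0 -16 -1"

```text
time_s: 7.85
position: [0.5308, 0.0689, 0.1375]
eef_rot: [[-0.127, 0.992, 0.006], [0.992, 0.127, 0.008], [0.007, 0.007, -1.0]]
force: [0.1, 2.6, -1.2]
width: 0.0001
```

Emit:
move_arm --pt "-0.0019 -0.0006 0 -2 -1" --pt "-0.0038 -0.0011 0 -4 -1" --pt "-0.0058 -0.0016 0 -6 -1" --pt "-0.0077 -0.002 0 -8 -1" --pt "-0.0096 -0.0024 0 -10 -1" --pt "-0.0115 -0.0027 0 -12 -1" --pt "-0.0135 -0.003 0 -14 -1" --pt "-0.0155 -0.0032 0 -16 -1"

```text
time_s: 8.52
position: [0.5283, 0.0544, 0.1374]
eef_rot: [[-0.398, 0.917, 0.004], [0.917, 0.398, 0.01], [0.008, 0.008, -1.0]]
force: [-2.3, 5.9, 3.0]
width: -0.0001
```

```bash
python3 st.py
```

```text
z 0.1374 yaw 113.5 rel tool [ 0.0243 -0.0512] F tool [ 6.3  0.3 -3. ] q6 72.0
finger angle 178.1 radius 0.0567
```

Emit:
move_arm --pt "-0.0019 -0.0006 -0.0006 -2 -1" --pt "-0.0038 -0.0012 -0.0008 -4 -1" --pt "-0.0058 -0.0018 -0.0008 -6 -1" --pt "-0.0077 -0.0023 -0.0008 -8 -1"

```text
time_s: 8.85
position: [0.5279, 0.0473, 0.1378]
eef_rot: [[-0.524, 0.852, 0.001], [0.852, 0.524, 0.012], [0.01, 0.007, -1.0]]
force: [-3.4, 3.9, -0.0]
width: -0.0001
```

```bash
python3 st.py;python3 - <<'E'
from h import *
im=imaging.read_camera("wrist")[:,:,::-1].copy(); cv2.imwrite("pics/w3.png",im)
E
```

```text
z 0.1378 yaw 121.6 rel tool [ 0.0255 -0.0514] F tool [ 5.1 -0.8  0.1] q6 63.0
finger angle -174.8 radius 0.0574
```

View pics/w3.png

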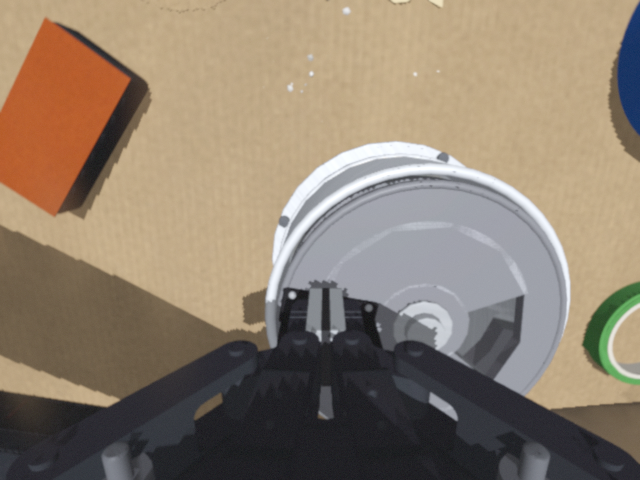

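Still pushing at 5 N and the lid is still riding. The opening is at (495,330). Tool yaw leads the fin by a few degrees, so I'll trim it.

Emit:
move_arm --pt "-0.0019 -0.0006 0 -1.5 -1" --pt "-0.0038 -0.0011 0 -3 -1" --pt "-0.0058 -0.0016 0 -5 -1" --pt "-0.0077 -0.002 0 -6.5 -1" --pt "-0.0096 -0.0023 0 -8 -1" --pt "-0.0115 -0.0025 0 -10 -1" --pt "-0.0135 -0.0027 0 -12 -1" --pt "-0.0155 -0.0029 0 -13.5 -1"

```text
time_s: 9.57
position: [0.5321, 0.033, 0.1373]
eef_rot: [[-0.711, 0.703, -0.002], [0.703, 0.711, 0.013], [0.011, 0.008, -1.0]]
force: [-4.9, 3.0, 1.3]
width: 0.0003
```

Emit:
move_arm --pt "-0.0019 -0.0006 0 -1.5 -1" --pt "-0.0038 -0.0011 0 -3 -1" --pt "-0.0058 -0.0016 0 -5 -1" --pt "-0.0077 -0.002 0 -6.5 -1" --pt "-0.0096 -0.0023 0 -8 -1" --pt "-0.0115 -0.0025 0 -10 -1" --pt "-0.0135 -0.0027 0 -12 -1" --pt "-0.0155 -0.0029 0 -13.5 -1"

```text
time_s: 10.23
position: [0.5393, 0.0206, 0.1368]
eef_rot: [[-0.856, 0.517, -0.005], [0.516, 0.856, 0.014], [0.012, 0.01, -1.0]]
force: [-5.3, 2.4, 1.0]
width: -0.0002
```

```bash
python3 st.py
```

```text
z 0.1368 yaw 148.9 rel tool [ 0.0227 -0.0509] F tool [ 5.8 -0.7 -0.9] q6 33.0
finger angle -145.1 radius 0.0557
```

Emit:
move_arm --pt "-0.0019 -0.0006 -0.0014 -2 -1" --pt "-0.0038 -0.0011 -0.0017 -4 -1" --pt "-0.0058 -0.0016 -0.0018 -6 -1" --pt "-0.0077 -0.002 -0.0018 -8 -1" --pt "-0.0096 -0.0023 -0.0019 -10 -1" --pt "-0.0115 -0.0025 -0.0019 -12 -1" --pt "-0.0135 -0.0027 -0.002 -14 -1" --pt "-0.0153 -0.003 -0.002 -15.5 -1"

```text
time_s: 10.9
position: [0.5492, 0.0103, 0.138]
eef_rot: [[-0.963, 0.268, -0.009], [0.268, 0.963, 0.015], [0.013, 0.012, -1.0]]
force: [-5.1, 1.0, 1.1]
width: -0.0001
```

Emit:
move_arm --pt "-0.0019 -0.0006 0 -2 -1" --pt "-0.0038 -0.0011 -0.0001 -4 -1" --pt "-0.0058 -0.0016 -0.0002 -6 -1" --pt "-0.0077 -0.002 -0.0003 -8 -1" --pt "-0.0096 -0.0023 -0.0003 -10 -1" --pt "-0.0115 -0.0025 -0.0004 -12 -1" --pt "-0.0135 -0.0027 -0.0005 -14 -1" --pt "-0.0153 -0.003 -0.0005 -15.5 -1"

```text
time_s: 11.57
position: [0.5613, 0.0034, 0.1377]
eef_rot: [[-1.0, -0.0, -0.013], [-0.0, 1.0, 0.015], [0.013, 0.015, -1.0]]
force: [-6.7, -1.6, 1.6]
width: 0.0002
```

```bash
python3 st.py
```

```text
z 0.1377 yaw -180.0 rel tool [ 0.0237 -0.0491] F tool [ 6.8 -1.6 -1.5] q6 -0.0
finger angle -115.7 radius 0.0545
```

Emit:
move_arm --pt "-0.0019 -0.0007 -0.0006 -2 -1" --pt "-0.0038 -0.0012 -0.0008 -4 -1" --pt "-0.0058 -0.0018 -0.0009 -6 -1" --pt "-0.0077 -0.0022 -0.0009 -8 -1" --pt "-0.0096 -0.0026 -0.001 -10 -1" --pt "-0.0115 -0.003 -0.001 -12 -1" --pt "-0.0135 -0.0033 -0.001 -14 -1" --pt "-0.0153 -0.0036 -0.001 -15.5 -1"

```text
time_s: 12.23
position: [0.5751, -0.0005, 0.138]
eef_rot: [[-0.963, -0.268, -0.016], [-0.268, 0.963, 0.014], [0.012, 0.018, -1.0]]
force: [-5.4, -0.9, 0.1]
width: -0.0001
```

Emit:
move_arm --pt "-0.0019 -0.0007 0 -2 -1" --pt "-0.0038 -0.0012 -0.0001 -4 -1" --pt "-0.0058 -0.0018 -0.0002 -6 -1" --pt "-0.0077 -0.0022 -0.0003 -8 -1" --pt "-0.0096 -0.0026 -0.0003 -10 -1" --pt "-0.0115 -0.003 -0.0004 -12 -1" --pt "-0.0135 -0.0033 -0.0005 -14 -1" --pt "-0.0153 -0.0036 -0.0005 -15.5 -1"

```text
time_s: 12.9
position: [0.5901, 0.0003, 0.1379]
eef_rot: [[-0.856, -0.516, -0.018], [-0.517, 0.856, 0.014], [0.008, 0.021, -1.0]]
force: [-0.3, 1.7, 0.3]
width: -0.0002
```

```bash
python3 st.py;python3 - <<'E'
from h import *
im=imaging.read_camera("wrist")[:,:,::-1].copy(); cv2.imwrite("pics/w4.png",im)
E
```

```text
z 0.1379 yaw -148.9 rel tool [ 0.0227 -0.0473] F tool [-0.6  1.6 -0.3] q6 -31.0
finger angle -84.5 radius 0.0525
```

View pics/w4.png

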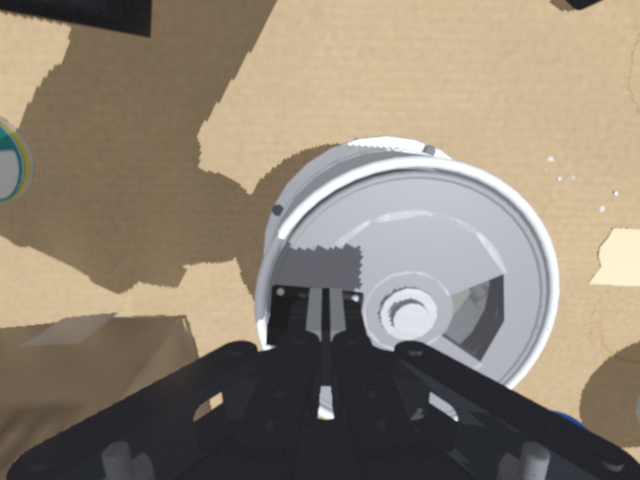

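The force fell from 5 N to zero, so the lid has either dropped or jumped ahead. Lifting straight up to check.

Emit:
move_arm --pt "0 0 -0.03 0 -1" --pt "0 0 -0.07 0 -1" --pt "0.03 0 -0.11 0 -1" --pt "0.06 0 -0.11 0 -1" --pt "0.06 0 -0.11 0 -1" --pt "0.06 0 -0.11 0 -1" --pt "0.06 0 -0.11 0 -1"

```text
time_s: 13.53
position: [0.5409, -0.0322, 0.248]
eef_rot: [[-0.856, -0.517, -0.018], [-0.517, 0.856, 0.014], [0.008, 0.021, -1.0]]
force: [0.6, 0.5, 0.2]
width: 0.0001
```

```bash
python3 - <<'E'
from h import *
s=manip.observe(); print(s["position"],s["qd"].round(1),s["force"].round(1))
a=imaging.read_camera("wrist")[:,:,::-1].copy()
for z in (.127,.118):
    for r in nets.mark_of("fin_mid","wrist")[:1]: print("fin",z,r["p"],at("wrist",r["centre"],z))
    for r in nets.mark_of("opening","wrist")[:1]: print("op",z,r["p"],at("wrist",r["centre"],z-.018))
b=imaging.read_camera("scene")[:,:,::-1]; o=cv2.imread("pics/scene0.png")
cv2.imwrite("pics/w5.png",a)
f=lambda m:cv2.resize(m[205:300,260:360],(400,380),interpolation=cv2.INTER_CUBIC)
cv2.imwrite("pics/cmp.png",np.hstack([f(o),f(b)]))
E
```

```text
[ 0.54086107 -0.0321603   0.2480473 ] [ 0.7  1.6  0.  -0.2 -0.  -0.3] [0.6 0.5 0.2]
op 0.127 0.72 [0.56793277 0.08630444 0.109     ]
op 0.118 0.72 [0.57075654 0.09135846 0.1       ]
```

View pics/w5.png

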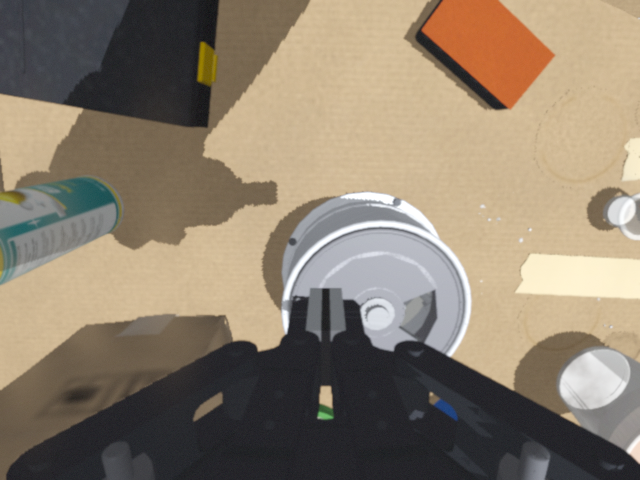

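View pics/cmp.png

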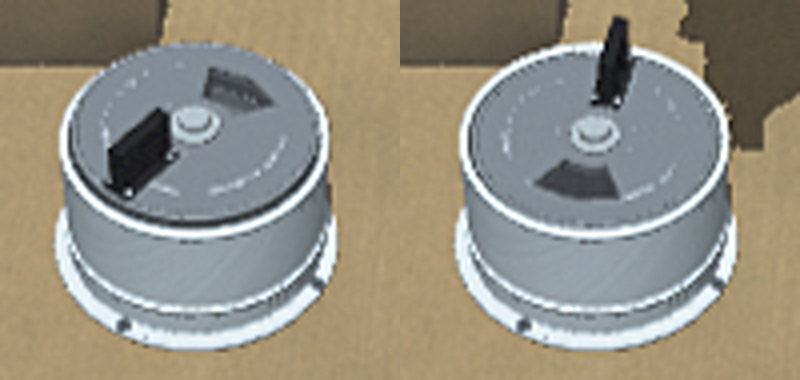

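The comparison is clear. Before, the lid stood proud of the rim with a dark gap below it; now it lies inside the bright rim and the fin is on the far side. I'll check the drop in numbers from the nut's shift in the scene camera.

```bash
python3 - <<'E'
from h import *
def proj(cam,P):
    c=imaging.calibration(cam); f=240/np.tan(np.radians(c["fov_y"]/2)); R=np.array(c["rotation"]).T
    K=np.array([[f,0,c["cx"]],[0,f,c["cy"]],[0,0,1]])
    return cv2.projectPoints(np.array([P],float),cv2.Rodrigues(R)[0],-R@np.array(c["xyz"]),K,np.array(c["D"],float))[0].ravel()
o=cv2.imread("pics/scene0.png",0); b=cv2.cvtColor(imaging.read_camera("scene"),cv2.COLOR_RGB2GRAY)
n=proj("scene",[.585,.0525,.118]); print("nut px",n,"9mm shift",proj("scene",[.585,.0525,.109])-n)
x,y=np.round(n).astype(int); k=8
up=lambda m:cv2.resize(m,None,fx=k,fy=k,interpolation=cv2.INTER_CUBIC)
def shift(x,y,w,h):
    T=up(o[y-h:y+h+1,x-w:x+w+1]); S=up(b[y-h-5:y+h+6,x-w-5:x+w+6])
    _,v,_,l=cv2.minMaxLoc(cv2.matchTemplate(S,T,cv2.TM_CCOEFF_NORMED)); print("match",round(v,3),np.array(l)/k-5)
shift(x,y,7,5); q=proj("scene",[.5,.07,.0]).round().astype(int); shift(q[0],q[1],14,8)
for r in nets.mark_of("drum_lid","scene")[:1]: print(r)
s=manip.observe(); print(s["time_s"],s["force"].round(1))
E
```

```text
nut px [308.45023447 234.19374747] 9mm shift [0.03819091 2.53346784]
match 0.778 [0.  2.5]
match 0.998 [0. 0.]
{'centre': [309.0, 242.2], 'p': 0.75}
13.9333 [0.5 0.1 0.2]
```

The nut moved down 2.5 px, against 2.53 px predicted for the full 9 mm, while the drum's foot stayed still. The tool is clear at z ≈ 0.25, so I'm handing in.

```bash
python3 -c "
from h import *
print(manip.finish_job())"
```

```text
the job is handed in; nothing more can be done
None
```

The lid is home in the deep notch, and I handed the job in at about 14 s. The hand-in reports no verdict.

**What I did:** I pushed the fin round counter-clockwise by a bit over half a turn, using the shut fingers. I kept the fingertips only about 6–7 mm below the fin's top, so a lid that fell home would drop clear of them and could not be forced. The force readings stayed at 7 N or less. I then lifted the arm away.

**Last checks:**
- **Drop felt:** the push force fell from about 5 N to near zero at the drop.
- **Drop seen:** the nut shifted 2.5 px in the scene camera, against 2.53 px predicted for a full 9 mm, and the foot of the drum did not move. The match score on the nut was only 0.78. The lid looks flush with the rim.
- **Arm:** it stands clear at z ≈ 0.25 m, with about 0.5 N of residual force.

**Not confirmed:**
- I could not clearly pick out the two light clicks; there was only one force ripple, near half-way.
- After the drop, the fin network found nothing in the wrist picture because the gripper hid the fin.
- I did not measure the positions of the cup, spray can and tape again, but the arm never went near them.

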